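Roll a shaft blank into the V-block and butt it against the stop

TASK

Without gripping or lifting it, roll the round aluminium shaft blank along the bench by its side, up the ramp of the V-block and into the V so that it lies home in the groove. Then push its free end along the V until its other end butts against the blue end stop, and leave it lying there at rest. Leave the standing bushing, the ring gauge, the micrometer and the black marker where they are.

Things in the scene. Friction and masses are not known exactly. Their poses are not given: they have to be found in the camera images.
- shaft_blank: solid round aluminium bar, 50 mm diameter, 140 mm long, about 0.7 kg, lying on the bench at the ramp (+y) side of the V-block; red band round its +x end. Origin at its centre; x along the bar, z up at the start (y and z turn as it rolls). Coasts 1 to 2 cm after a slow push; can slide or swivel. Push it at or below mid-height: from above that it wedges. Starts askew, farther from the stop than it must end.
- v_block: steel V-block fixed to the bench, 140 mm long (x -70 to 70 mm). Origin at bench height under the V's bottom line; x along the V, y across it, z up. Profile: ramp from y=+61 mm, z=0 up to a crest at y=+15.6, z=12; V bottom at y=0, z=3; far wall up to y=-33, z=22, flat on to y=-53. A seated bar's axis is at y=0, z=31.9 mm; sliding it along the V takes 2 to 4 N.
- stop_face (a point): blue end stop at the V-block's -x end: a fixed plate 46 mm high, 10 mm thick, its face toward +x at x=-70 mm of the V-block and spanning its y=-53 to +23 mm. The point lies on that face at the height of a seated bar's axis; axes as the V-block's. The V's other (+x) end is open; a bar on the stop ends flush with it.
- v_seat (a point): the place where the bar's centre is when it lies home in the V with its end on the stop: V-block frame (0, 0, 31.9) mm. Axes as the V-block's.
- bushing: bystander: turned steel bushing standing upright, 52 mm diameter, 75 mm high, behind the V-block (its -y side). Origin at the centre of its underside.
- ring_gauge: bystander: flat steel ring gauge, 87 mm diameter, 18 mm high, behind the V-block (its -y side). Origin at the centre of its underside.
- micrometer: bystander: outside micrometer lying flat, 49 x 131 x 19 mm, long along its own y, to the robot's left. Origin at the centre of its underside.
- marker_black: bystander: grey paint marker with black cap, 14 x 136 x 15 mm, long along its own y, to the robot's left. Origin at the centre of its underside.
Things that resemble listed ones, but are neither listed nor needed, are in the scene too. Several things have the shape of the shaft_blank; the one meant has the colours described above.

How it is judged:
On the way, in this order (a step that is already met when the one before it is completed fails the run):
1. the bar has been rolled (turned about its own axis by 70 degrees or more) on the bench, before the ramp (angle between shaft_blank's own z axis and vertical above 1.2 rad and height (world z) of shaft_blank below 0.03 m and y of shaft_blank in the frame of v_block above 0.055 m), for 0.05 s.
2. the bar lies home in the V (y of shaft_blank in the frame of v_block between -0.003 and 0.003 m and z of shaft_blank in the frame of v_block between 0.029 and 0.035 m and angle between the x axis of shaft_blank and the x axis of v_block, either way round below 0.04 rad), for 0.2 s.
At the end, for the whole second after the job is handed in: the bar lies at rest in the V (axis within 3 mm of the seated line, level and parallel to the V within 0.04 rad), its end within 3 mm of the stop's face (all of step 2 and x of shaft_blank in the frame of v_block between -0.003 and 0.003 m and linear speed of shaft_blank below 0.01 m/s and angular speed of shaft_blank below 0.1 rad/s); the robot touches nothing.
It fails at once if the bar is lifted (its centre over 45 mm above the bench; rolling over the crest takes it to 38 mm) (height (world z) of shaft_blank above 0.045 m).
It fails at once if the bar is lifted off the bench before the ramp (y of shaft_blank in the frame of v_block above 0.065 m and height (world z) of shaft_blank above 0.034 m).
It fails at once if the bushing, ring gauge, micrometer or black marker is pushed away by more than 20 mm (distance of any of bushing, ring_gauge, micrometer, marker_black from where it was at the start of the episode above 0.02 m).
It also fails if it takes over 64 s, if anything falls off the work surface, if the arm or the gripper's body presses on something with over 40 N, if the wrist force passes 120 N, or if a joint passes its speed limit or range.

ROBOT

A 6-joint arm with a two-finger parallel gripper is mounted at the origin on a cart in front of the work surface, level with it; the furniture and walls round the work are solid. World frame = base frame: x ahead of the robot, y to its left, z up, the work surface at z = 0. Lengths are in m, angles in rad, forces in N, time in s.
With the tool pointing down it reaches from about 0.25 to 0.725 m from the base axis. Payload 4 kg.
Tool frame: the origin (TCP) lies midway between the tips of the shut fingers; the grasp point (between the pads) lies 19 mm behind it; z points along the fingers, y is the line along which they close (so a half turn about z gives the same grasp; the last joint's range is limited). The gripper opens to 85 mm and grips with 20 to 120 N. Pads are 22 mm wide; open, the fingers measure 114 mm over their backs; the gripper's body (76 mm by 85 mm) begins 54 mm behind the grasp point. The pads swing forward as they close: fully open they stand 13 mm farther back than shut.
Start: joints at [-1.183, 0.241, 0.005, 1.335, 0, 1.571], TCP at [0.189, -0.463, 0.231] pointing down, gripper open.
Joint ranges: [-2.72, 2.72], [-1.05, 1.87], [-1.09, 1.28], [-1.99, 2.15], [-1.42, 1.44], [-3.14, 3.14]. Speed limits (rad/s): [2.79, 2.79, 3.14, 3.14, 3.14, 3.14].

INTERFACE

Orientations are given as a unit quaternion [x, y, z, w].
In Python, from workcell import bot gives the robot as it stands. The module is installed in compiled form; this text tells all that it offers.
- The arm moves only by the tool jog_arm, never from a script. Its argument "deltas" is a list of rows, each an object with "fingers": the opening, from 0 (shut) to 1 (fully open); "delta_pos": the shift along the tool's x, y, z normalised to -1 to 1, where 1 is 300 mm, a list of three; "yaw": the turn about the tool's z normalised to -1 to 1, where 1 is pi/4 rad. A call has 1 to 12 rows; each row is the pose to reach, as a shift and turn from the pose commanded when the call began, along the tool's axes at that moment; what a row does not reach only later rows make up. A row lasts 1/10 s, in which the tool goes at most 50 mm and 8.59 degrees, less where a joint would pass 70% of its speed; a pose out of reach is approached as far as the arm can. A call with a number of a shift or a turn outside -1 to 1 is refused whole. A call with a gripper value outside its range is refused whole. The fingers move at their own pace and stop on an object; the grip force is fixed at half the most. Time passes only in rows, so rows that repeat a pose let the fingers close. It gives the time, the measured TCP pose, the force, the opening and the grip force at its end, in the units of the state.
- bot.get_obs(): the state, without advancing time (a new reading comes with each control period).
- bot.camera(name): name is "scene" or "side" or "wrist"; returns a dict with "image" (420x560x3 uint8, red, green, blue), "range_z" (420x560 float32, m along the optical axis (not along the pixel's ray), 0 where there is no reading), "fx", "fy", "cx", "cy" (pixels), "rvec" (rotation vector, rad) and "tvec" (3), from world to camera coordinates, as OpenCV has them. Camera axes: x right, y down, z forward; pixel columns grow to the right and rows downward; lengths in m; the calibration is good to about 2 mm. A picture is of the moment at which its call begins.
- bot.job_done(): hands the job in; it is judged then, once.
The state is a dict: "clock": time; "joint_pos": joint angles; "joint_vel": joint speeds; "tau": joint torques, N m; "eef_pos": TCP position; "tool_rot": TCP orientation; "ft_force": force on the tool from outside, world axes, zero at the start; "ft_torque": the same for the moment, N m; "grip_width": finger opening in m; "grasp_force": force on a finger pad.
Only numpy, scipy, OpenCV 4.12 (cv2) and the standard library are available. Lean on these libraries where they do the work, as an engineer would, in place of code of your own. Each camera call takes 0.05 s, during which the arm holds its last target. There are 200 camera calls.

## Working session

There is one attempt and no reset: what is moved stays moved. The work goes in short steps, Python scripts to look and compute and a tool call to move; the robot and the scene stay as the last step left them, time stands still between calls to the robot, and variables do not carry over. Pictures are saved under pics/ and viewed, at most 10 in all, crops included, and the job is handed in when it is done.

Besides the shell and the picture viewer there is one more tool, called after "Call:" as a command line: name --argument value ..., lists and objects as JSON in quotes. jog_arm: Moves the arm, as the interface text tells. Scaled input: -1 to 1 covers 300 mm each way for a shift and pi/4 rad each way for a turn. Its arguments: {"type":"object","properties":{"deltas":{"type":"array","items":{"type":"object","properties":{"fingers":{"type":"number"},"delta_pos":{"type":"array","items":{"type":"number"}},"yaw":{"type":"number"}}}}},"required":["deltas"]}

```bash
mkdir -p pics; cat > h.py <<'E'
import numpy as np, cv2
from workcell import bot
def cam(n,save=None):
    c=bot.camera(n)
    if save: cv2.imwrite('pics/'+save,c['image'][:,:,::-1])
    R=cv2.Rodrigues(np.array(c['rvec'],float))[0]; t=np.array(c['tvec'],float).ravel()
    z=c['range_z']; v,u=np.mgrid[:z.shape[0],:z.shape[1]]
    P=np.stack([(u-c['cx'])/c['fx']*z,(v-c['cy'])/c['fy']*z,z],-1)
    c['W']=(P-t)@R; c['W'][z==0]=np.nan
    c['R']=R;c['t']=t
    return c
E
python3 - <<'E'
from h import *
o=bot.get_obs(); print({k:np.round(v,3) for k,v in o.items()})
for n in('scene','side','wrist'):
    c=cam(n,n+'0.png'); np.savez(n+'0.npz',**{k:c[k] for k in('image','W','R','t')})
    print(n,-c['R'].T@c['t'],np.isnan(c['W'][...,0]).mean())
    hsv=cv2.cvtColor(c['image'],cv2.COLOR_RGB2HSV)
    for nm,lo,hi in(('blue',(100,110,50),(130,255,255)),('red',(0,130,60),(8,255,255)),('red2',(172,130,60),(179,255,255))):
        m=cv2.inRange(hsv,lo,hi); k,l,s,ce=cv2.connectedComponentsWithStats(m)
        for i in range(1,k):
            if s[i,4]>60:
                w=c['W'][l==i]; print(nm,s[i],np.round(np.nanmin(w,0),3),np.round(np.nanmax(w,0),3))
E
```

```text
{'clock': np.float64(0.0), 'joint_pos': array([-1.183,  0.241,  0.004,  1.335,  0.   ,  1.571]), 'joint_vel': array([-0.   , -0.002, -0.   ,  0.001,  0.001, -0.   ]), 'tau': array([-0.0000e+00, -3.7232e+01,  2.5241e+01,  1.7000e-02,  0.0000e+00,
        0.0000e+00]), 'eef_pos': array([ 0.189, -0.462,  0.23 ]), 'tool_rot': array([ 0.981,  0.193, -0.   , -0.001]), 'ft_force': array([0.339, 0.827, 0.092]), 'ft_torque': array([-0.038,  0.059,  0.008]), 'grasp_force': np.float64(0.0), 'grip_width': np.float64(0.085)}
scene [0.13449725 0.8592286  1.04085007] 0.003822278911564626
blue [ 186    5  105   70 4718] [ 1.037 -1.723 -0.464] [ 1.967 -1.162 -0.067]
blue [ 299   27   53   55 1931] [ 0.77  -1.716 -0.37 ] [ 1.184 -1.167 -0.055]
blue [ 347   40   88   65 3877] [ 0.421 -1.722 -0.381] [ 0.782 -1.184 -0.066]
blue [309 194   9  30 116] [ 0.461 -0.111  0.003] [ 0.483 -0.033  0.052]
red [201  58  19  27 301] [ 1.032 -1.717 -0.754] [ 1.915 -0.489  0.09 ]
red [145 186  12  32 203] [0.732 0.234 0.178] [0.744 0.259 0.264]
red [225 242  10  20  69] [ 0.592  0.105 -0.002] [0.62  0.185 0.054]
side [ 0.52550442 -1.02983434  0.5431458 ] 0.13421343537414965
blue [ 161   32   87   39 2708] [-0.041  1.444  0.119] [0.375 1.786 0.272]
red [295 300  25  23 185] [ 0.561 -0.39   0.019] [ 0.602 -0.359  0.051]
wrist [ 0.2641961  -0.43190925  0.37279089] 0.003775510204081633
blue [334 354  45  35 721] [-0.72  -1.237 -0.742] [-0.524 -1.112 -0.599]
blue [429 407  11  13  81] [-0.756 -1.696 -0.745] [-0.51  -1.337 -0.452]
```

View pics/scene0.png

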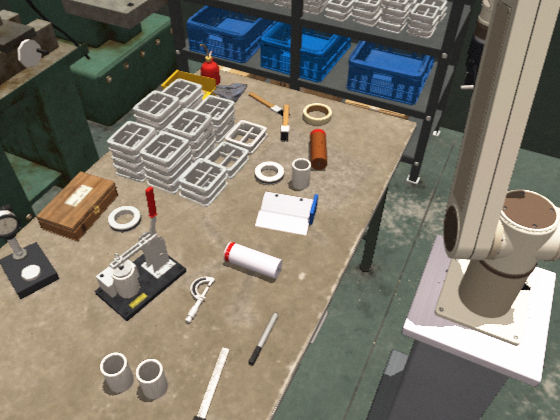

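View pics/side0.png

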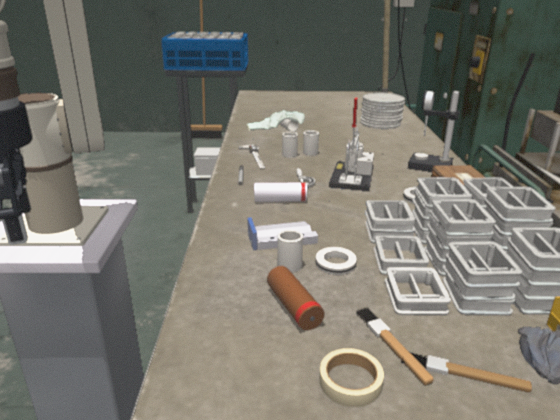

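The scene view shows the red-banded bar at (252,260), the V-block at (285,213), its blue stop at (314,209) and the micrometer at (200,298). The side view shows the bar at (281,192) and the bushing at (290,250), just behind the V-block.

```bash
cat > m.py <<'E'
from h import *
def axis(cs,box):
    # bar: gather points, fit cylinder r=25mm: horizontal axis at height h (free line in xy)
    from scipy.optimize import least_squares
    Q=[]
    for c in cs:
        W=c['W'].reshape(-1,3); x0,x1,y0,y1=box
        k=(W[:,0]>x0)&(W[:,0]<x1)&(W[:,1]>y0)&(W[:,1]<y1)&(W[:,2]>.012)&(W[:,2]<.075); Q.append(W[k])
    Q=np.vstack(Q); m=Q.mean(0)
    def f(p):
        d=np.array([np.cos(p[2]),np.sin(p[2]),p[4]]); d/=np.linalg.norm(d)
        r=Q-np.array([m[0],p[1],p[3]]); r=r-np.outer(r@d,d); return np.linalg.norm(r,axis=1)-.025
    s=least_squares(f,[0,m[1],0,.025,0],loss='soft_l1',f_scale=.002)
    p=s.x; d=np.array([np.cos(p[2]),np.sin(p[2])]); good=abs(f(p))<.004
    a=(Q[good][:,:2]-[m[0],p[1]])@d
    lo,hi=np.percentile(a,[.5,99.5]); ce=np.array([m[0],p[1]])+d*(lo+hi)/2
    return dict(c=ce,yaw=p[2],z=p[3],L=hi-lo,tilt=p[4],n=good.sum(),N=len(Q))
E
python3 - <<'E'
from m import *
S={n:np.load(n+'0.npz') for n in('scene','side')}
for n in S:
    print(n,axis([S[n]],(.50,.72,.04,.2)))
for n in S:
    W=S[n]['W'].reshape(-1,3); 
    sel=(W[:,0]>.44)&(W[:,0]<.66)&(W[:,1]>-.13)&(W[:,1]<.06)
    V=W[sel]
    k=V[(V[:,2]>.019)&(V[:,2]<.025)].astype(np.float32)
    print(n,'flat',len(k),cv2.minAreaRect(k[:,:2].copy()),np.median(k[:,2]))
    hsv=cv2.cvtColor(S[n]['image'],cv2.COLOR_RGB2HSV).reshape(-1,3)
    b=(hsv[:,0]>95)&(hsv[:,0]<130)&(hsv[:,1]>90)&sel
    q=W[b]; t=q[q[:,2]>.042].astype(np.float32); print('stop top',len(t),cv2.minAreaRect(t[:,:2].copy()) if len(t)>3 else 0)
    g=W[b&(W[:,2]>.01)&(W[:,2]<.04)];print('stop side',np.percentile(g,[2,50,98],axis=0) if len(g) else 0)
    low=V[(V[:,2]>.004)&(V[:,2]<.03)]; print('ext',np.percentile(low,[1,99],axis=0).round(3), cv2.minAreaRect(low[:,:2].astype(np.float32).copy()))
    # height map
    for lo in np.arange(-.11,.06,.01):
        r=V[(V[:,1]>lo)&(V[:,1]<=lo+.01)&(V[:,0]>.5)&(V[:,0]<.57)]
        print(n,round(lo+.005,3),len(r),np.round(np.median(r[:,2]),4) if len(r) else '')
    s=S[n]['image']
im=cv2.resize(S['scene']['image'][170:330,170:330],(640,640),interpolation=cv2.INTER_CUBIC); cv2.imwrite('pics/crop.png',im[:,:,::-1][:600])
E
```

```text
scene {'c': array([0.55444989, 0.15571471]), 'yaw': np.float64(0.0270276952048405), 'z': np.float64(0.02544665287797337), 'L': np.float64(0.10786688517295887), 'tilt': np.float64(0.001546590180473201), 'n': np.int64(798), 'N': 839}
side {'c': array([0.55543384, 0.15435546]), 'yaw': np.float64(0.0256016279635032), 'z': np.float64(0.02314431224235033), 'L': np.float64(0.10705061988902727), 'tilt': np.float64(-0.001453300480533959), 'n': np.int64(639), 'N': 683}
scene flat 318 ((0.5587121248245239, -0.07965924590826035), (0.0795309916138649, 0.19928447902202606), 82.42838287353516) 0.021569297
stop top 64 ((0.47184935212135315, -0.07345883548259735), (0.008347338065505028, 0.07610442489385605), 13.222990989685059)
stop side [[ 0.46085546 -0.10975682  0.01220676]
 [ 0.46534976 -0.04865047  0.02615809]
 [ 0.47618799 -0.03480881  0.0386909 ]]
ext [[ 0.454 -0.127  0.004]
 [ 0.651  0.046  0.027]] ((0.5499495267868042, -0.03528396040201187), (0.21770867705345154, 0.19001184403896332), 0.36359480023384094)
scene -0.105 7 0.0216
scene -0.095 50 0.0224
scene -0.085 72 0.0218
scene -0.075 96 0.01
[... 380 characters left out ...]
6844279915094376), 12.005417823791504) 0.02076435
stop top 51 ((0.47354546189308167, -0.07838168740272522), (0.0071900649927556515, 0.07214188575744629), 11.878150939941406)
stop side 0
ext [[ 0.464 -0.115  0.004]
 [ 0.62  -0.003  0.028]] ((0.5402671098709106, -0.05447421222925186), (0.151920348405838, 0.09845973551273346), 12.181550979614258)
side -0.105 142 0.0098
side -0.095 33 0.0206
side -0.085 12 0.0199
side -0.075 0 
side -0.065 0 
side -0.055 13 0.0034
side -0.045 54 0.0056
side -0.035 57 0.0089
side -0.025 43 0.0087
side -0.015 25 0.006
side -0.005 29 0.0029
side 0.005 29 0.001
side 0.015 38 -0.001
side 0.025 53 -0.0015
side 0.035 47 -0.002
side 0.045 53 -0.002
side 0.055 46 -0.0012
```

View pics/crop.png

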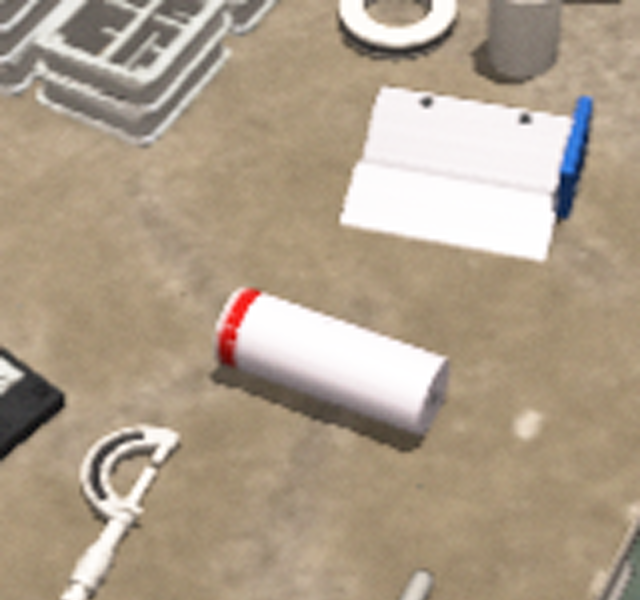

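```bash
cat > f.py <<'E'
from m import *
from scipy.optimize import least_squares
S={n:np.load(n+'0.npz') for n in('scene','side')}
S2=list(S.values())
for n in S: print(n,axis([S[n]],(.44,.66,.09,.22)))
print('both',axis(S2,(.44,.66,.09,.22)))
py=[-.053,-.033,0,.0156,.061,.08];pz=[.022,.022,.003,.012,0,0]
for n in S:
    W=S[n]['W'].reshape(-1,3);W=W[(W[:,0]>.49)&(W[:,0]<.60)&(W[:,1]>-.13)&(W[:,1]<.04)]
    def f(p):
        a=p[0];y=-(W[:,0]-.54)*np.sin(a)+(W[:,1]-p[1])*np.cos(a)
        r=W[:,2]-np.interp(y,py,pz)-p[2]; r[(y<-.053)]=0; return r
    s=least_squares(f,[.21,-.05,0],loss='soft_l1',f_scale=.002); print(n,'V yaw,y@x=.54,zoff',s.x.round(4),np.median(abs(s.fun)))
    a=s.x[0]; W=S[n]['W'].reshape(-1,3); d=W-[.54,s.x[1],0]; xl=d[:,0]*np.cos(a)+d[:,1]*np.sin(a); yl=-d[:,0]*np.sin(a)+d[:,1]*np.cos(a)
    hsv=cv2.cvtColor(S[n]['image'],cv2.COLOR_RGB2HSV).reshape(-1,3)
    k=(W[:,2]>.042)&(W[:,2]<.06)&(abs(yl+.015)<.045)&(abs(xl+.07)<.03); print('stop top xl',np.percentile(xl[k],[1,10,50,90,99]).round(4),'yl',np.percentile(yl[k],[1,99]).round(4))
    k=(W[:,2]>.017)&(W[:,2]<.026)&(yl<-.03)&(yl>-.053)&(abs(xl)<.1); print('flat xl',np.percentile(xl[k],[1,99]).round(4))
    k=(W[:,2]>.006)&(W[:,2]<.016)&(yl>.005)&(yl<.035)&(abs(xl)<.1); print('ramp xl',np.percentile(xl[k],[1,99]).round(4))
for nm,box in(('micro',(.53,.78,.16,.36)),):
    W=S['scene']['W'].reshape(-1,3);k=(W[:,0]>box[0])&(W[:,0]<box[1])&(W[:,1]>box[2])&(W[:,1]<box[3])&(W[:,2]>.008)&(W[:,2]<.03)
    # pixel-based micrometer
W=S['scene']['W']
for nm,(u0,v0,u1,v1) in dict(micro=(184,274,218,325),marker=(245,310,280,366),bush=(288,156,314,192),ring=(252,160,286,185)).items():
    w=W[v0:v1,u0:u1].reshape(-1,3);w=w[(w[:,2]>.006)&(w[:,2]<.09)];print(nm,np.percentile(w,[1,99],axis=0).round(3).tolist())
E
python3 f.py
```

```text
scene {'c': array([0.53872149, 0.15527179]), 'yaw': np.float64(0.02822177310510172), 'z': np.float64(0.02532043470671334), 'L': np.float64(0.13923444842448607), 'tilt': np.float64(0.004848814098420655), 'n': np.int64(1043), 'N': 1151}
side {'c': array([0.54087145, 0.15398671]), 'yaw': np.float64(0.025268252049665277), 'z': np.float64(0.02312590231151456), 'L': np.float64(0.1361933376667601), 'tilt': np.float64(9.768923020917635e-06), 'n': np.int64(801), 'N': 859}
both {'c': array([0.53900029, 0.15491577]), 'yaw': np.float64(0.026750913258885248), 'z': np.float64(0.02476583314001707), 'L': np.float64(0.13928936389750957), 'tilt': np.float64(0.002470110526645452), 'n': np.int64(1808), 'N': 2010}
scene V yaw,y@x=.54,zoff [ 0.2095 -0.0453  0.0006] 0.0016287802420672565
stop top xl [-0.0764 -0.0758 -0.0719 -0.0676 -0.0663] yl [-0.0499  0.0238]
flat xl [-0.0625  0.0723]
ramp xl [-0.0755  0.0724]
side V yaw,y@x=.54,zoff [ 0.2264 -0.0451 -0.0017] 0.0004274219878228774
stop top xl [-0.0762 -0.0754 -0.0715 -0.0677 -0.0667] yl [-0.0571  0.0183]
flat xl [-0.0762  0.0716]
ramp xl [-0.055   0.0723]
micro [[0.59, 0.24, 0.006], [0.641, 0.368, 0.019]]
marker [[0.412, 0.263, 0.006], [0.428, 0.397, 0.018]]
bush [[0.53, -0.256, 0.007], [0.579, -0.148, 0.078]]
ring [[0.611, -0.209, 0.006], [0.695, -0.123, 0.023]]
```

Call:
jog_arm --deltas '[{"fingers":1,"delta_pos":[0.1,-0.09,0],"yaw":-0.09},{"fingers":1,"delta_pos":[0.2,-0.18,0],"yaw":-0.19},{"fingers":1,"delta_pos":[0.3,-0.27,0],"yaw":-0.29},{"fingers":1,"delta_pos":[0.4,-0.36,0],"yaw":-0.39},{"fingers":1,"delta_pos":[0.5,-0.45,0],"yaw":-0.49},{"fingers":1,"delta_pos":[0.6,-0.54,0],"yaw":-0.59},{"fingers":1,"delta_pos":[0.7,-0.63,0],"yaw":-0.69},{"fingers":1,"delta_pos":[0.8,-0.72,0],"yaw":-0.79},{"fingers":1,"delta_pos":[0.88,-0.79,0],"yaw":-0.86},{"fingers":1,"delta_pos":[0.92,-0.83,0],"yaw":-0.89},{"fingers":1,"delta_pos":[0.927,-0.838,0],"yaw":-0.89},{"fingers":1,"delta_pos":[0.927,-0.838,0],"yaw":-0.89}]'

```text
clock: 1.35
eef_pos: [0.3513, -0.1247, 0.2311]
tool_rot: [0.856, 0.517, -0.0, -0.0]
ft_force: [0.0, -0.3, 0.6]
grip_width: 0.0853
grasp_force: 0.0
```

```bash
cat > s.py <<'E'
from h import *
import sys
from scipy.spatial.transform import Rotation as Ro
o=bot.get_obs(); R=Ro.from_quat(o['tool_rot']).as_matrix(); p=np.array(o['eef_pos'])
O=np.array([.5435,-.0445,0]);a=.213;RV=Ro.from_euler('z',a).as_matrix()
print('t',round(float(o['clock']),2),'p',p.round(4),'Vframe',((p-O)@RV).round(4),'yaxis angle',round(np.arctan2(R[1,1],R[0,1]),4),'F',np.round(o['ft_force'],1),'q',np.round(o['joint_pos'],2))
if len(sys.argv)>4:
    T=O+RV@np.array([float(v) for v in sys.argv[1:4]]); print('units',(R.T@(T-p)/.3).round(3),'yaw',round((np.arctan2(R[1,1],R[0,1])-a)/(np.pi/4),3))
E
python3 s.py .026 .258 .0 1
```

```text
t 1.35 p [ 0.3513 -0.1247  0.2311] Vframe [-0.2048 -0.0378  0.2311] yaxis angle -0.483 F [ 0.  -0.3  0.6] q [-0.34 -0.01 -0.29  1.3  -0.    1.71]
units [ 1.25  -0.041  0.77 ] yaw -0.886
```

Call:
jog_arm --deltas '[{"fingers":1,"delta_pos":[0.1,0,0],"yaw":-0.1},{"fingers":1,"delta_pos":[0.22,0,0],"yaw":-0.22},{"fingers":1,"delta_pos":[0.34,-0.01,0],"yaw":-0.34},{"fingers":1,"delta_pos":[0.46,-0.02,0],"yaw":-0.46},{"fingers":1,"delta_pos":[0.58,-0.03,0],"yaw":-0.58},{"fingers":1,"delta_pos":[0.7,-0.03,0],"yaw":-0.7},{"fingers":1,"delta_pos":[0.82,-0.04,0],"yaw":-0.8},{"fingers":1,"delta_pos":[0.93,-0.04,0],"yaw":-0.86},{"fingers":1,"delta_pos":[0.98,-0.04,0],"yaw":-0.886},{"fingers":1,"delta_pos":[1,-0.04,0],"yaw":-0.886},{"fingers":1,"delta_pos":[1,-0.04,0],"yaw":-0.886}]'

```text
clock: 2.45
eef_pos: [0.4804, 0.1453, 0.2309]
tool_rot: [0.629, 0.777, -0.001, -0.0]
ft_force: [-0.6, -0.6, -0.1]
grip_width: 0.0854
grasp_force: 0.0
```

```bash
python3 s.py .026 .258 .0 1
```

```text
t 2.45 p [0.4804 0.1453 0.2309] Vframe [-0.0215  0.1989  0.2309] yaxis angle 0.2105 F [-0.6 -0.6 -0.1] q [ 0.29  0.25  0.01  1.34 -0.    1.65]
units [0.198 0.159 0.77 ] yaw -0.003
```

Move sideways first, then straight down.

Call:
jog_arm --deltas '[{"fingers":1,"delta_pos":[0.1,0.08,0],"yaw":0},{"fingers":1,"delta_pos":[0.198,0.159,0],"yaw":0},{"fingers":1,"delta_pos":[0.198,0.159,0.12],"yaw":0},{"fingers":1,"delta_pos":[0.198,0.159,0.26],"yaw":0},{"fingers":1,"delta_pos":[0.198,0.159,0.4],"yaw":0},{"fingers":1,"delta_pos":[0.198,0.159,0.52],"yaw":0},{"fingers":1,"delta_pos":[0.198,0.159,0.62],"yaw":0},{"fingers":1,"delta_pos":[0.198,0.159,0.69],"yaw":0},{"fingers":1,"delta_pos":[0.198,0.159,0.73],"yaw":0},{"fingers":1,"delta_pos":[0.198,0.159,0.755],"yaw":0},{"fingers":1,"delta_pos":[0.198,0.159,0.767],"yaw":0},{"fingers":1,"delta_pos":[0.198,0.159,0.767],"yaw":0}]'

```text
clock: 3.65
eef_pos: [0.5151, 0.2141, 0.0018]
tool_rot: [0.629, 0.778, 0.0, 0.0]
ft_force: [0.2, -0.2, -0.4]
grip_width: 0.085
grasp_force: 0.0
```

```bash
python3 s.py .026 .20 .0 1; python3 -c "
from h import *
cam('scene','scene1.png'); c=cam('side','side1.png')"
python3 -c "
import cv2,numpy as np
a=cv2.imread('pics/scene1.png')[150:350,150:350];b=cv2.imread('pics/side1.png')[130:280,200:350]
cv2.imwrite('pics/p1.png',np.hstack([cv2.resize(a,(400,400)),cv2.resize(b,(400,400))]))"
```

```text
t 3.65 p [0.5151 0.2141 0.0018] Vframe [0.0269 0.2587 0.0018] yaxis angle 0.2113 F [ 0.2 -0.2 -0.4] q [ 0.39  0.55 -0.17  0.84 -0.    1.75]
units [-0.196 -0.003  0.006] yaw -0.002
```

View pics/p1.png

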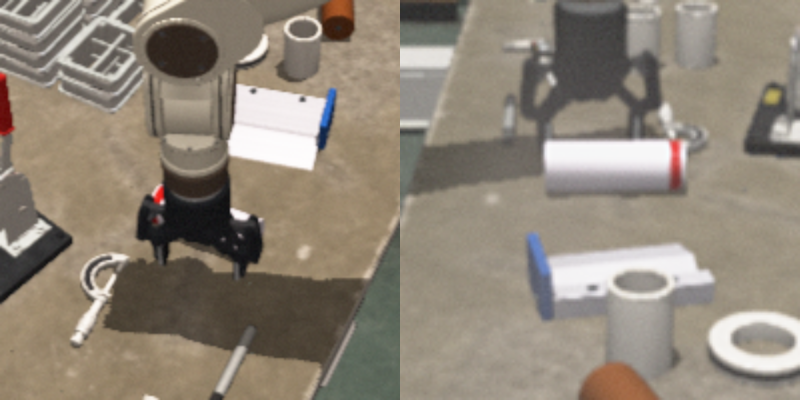

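The crops show both fingers down behind the bar, clear of the micrometer arc (left crop, about (100,275)) and the marker. I'll push slowly.

Call:
jog_arm --deltas '[{"fingers":1,"delta_pos":[-0.012,0,0],"yaw":0},{"fingers":1,"delta_pos":[-0.024,0,0],"yaw":0},{"fingers":1,"delta_pos":[-0.036,0,0],"yaw":0},{"fingers":1,"delta_pos":[-0.048,0,0],"yaw":0},{"fingers":1,"delta_pos":[-0.06,0,0],"yaw":0},{"fingers":1,"delta_pos":[-0.072,0,0],"yaw":0},{"fingers":1,"delta_pos":[-0.084,0,0],"yaw":0},{"fingers":1,"delta_pos":[-0.096,0,0],"yaw":0},{"fingers":1,"delta_pos":[-0.108,0,0],"yaw":0},{"fingers":1,"delta_pos":[-0.12,0,0],"yaw":0},{"fingers":1,"delta_pos":[-0.132,0,0],"yaw":0},{"fingers":1,"delta_pos":[-0.144,0,0],"yaw":0}]'

```text
clock: 4.95
eef_pos: [0.5237, 0.1718, 0.0012]
tool_rot: [0.628, 0.778, 0.0, -0.0]
ft_force: [0.2, 0.0, 0.2]
grip_width: 0.0856
grasp_force: 0.1
```

```bash
cat > b.py <<'E'
from m import *
import sys
# bar from side view only (gripper is behind it): points in front, between V-block and gripper; radius filter in V frame
from scipy.optimize import least_squares
c=cam('side','side_%d.png'%int(bot.get_obs()['clock']*100)); W=c['W'].reshape(-1,3); O=np.array([.5435,-.0445,0]);a=.213
RV=cv2.Rodrigues(np.array([0,0,a]))[0]; L=(W-O)@RV+[0,0,.0018]; hsv=cv2.cvtColor(c['image'],cv2.COLOR_RGB2HSV).reshape(-1,3)
g=float(sys.argv[1]); zmin=float(sys.argv[2]) if len(sys.argv)>2 else .012 # bar guess yl, z cut
k=(abs(L[:,1]-g)<.055)&(abs(L[:,0]-.03)<.125)&(L[:,2]>zmin)&(L[:,2]<.07)&(hsv[:,2]>95)&~((hsv[:,0]>95)&(hsv[:,0]<130)&(hsv[:,1]>90))
Q=L[k]
def f(p):
    d=np.array([1,p[1],p[3]]);d/=np.linalg.norm(d);r=Q-[.03,p[0],p[2]];return np.linalg.norm(r-np.outer(r@d,d),axis=1)-.025
s=least_squares(f,[np.median(Q[:,1])+.01,0,.027,0],loss='soft_l1',f_scale=.0015);p=s.x;G=Q[abs(f(p))<.004];e=np.percentile(G[:,0],[.5,99.5])
red=k&((hsv[:,0]<8)|(hsv[:,0]>172))&(hsv[:,1]>120)
xc=e.mean();print('bar V: xc %.4f ends %s yl %.4f z %.4f yawrel %.3f tilt %.3f n %d/%d'%(xc,e.round(4),p[0]+p[1]*(xc-.03),p[2],p[1],p[3],len(G),len(Q)),'red x',np.percentile(L[red][:,0],[2,98]).round(3) if red.sum()>5 else None)
E
python3 s.py; python3 b.py .17
```

```text
t 4.95 p [0.5237 0.1718 0.0012] Vframe [0.0264 0.2155 0.0012] yaxis angle 0.2119 F [0.2 0.  0.2] q [ 0.32  0.54 -0.19  0.84  0.    1.68]
bar V: xc 0.0311 ends [-0.0364  0.0987] yl 0.1698 z 0.0255 yawrel -0.190 tilt -0.009 n 858/999 red x [0.086 0.096]
```

The bar rolled but didn't swivel because one-sided pushing just rolls it. I'll back off, rise, straddle it with the open fingers without gripping, and turn it with a pure couple.

Call:
jog_arm --deltas '[{"fingers":1,"delta_pos":[0.03,0,0],"yaw":0.05},{"fingers":1,"delta_pos":[0.04,0,-0.1],"yaw":0},{"fingers":1,"delta_pos":[0.04,0,-0.2],"yaw":-0.12},{"fingers":1,"delta_pos":[0.04,0,-0.3],"yaw":-0.3},{"fingers":1,"delta_pos":[0,0,-0.33],"yaw":-0.48},{"fingers":1,"delta_pos":[-0.05,0,-0.33],"yaw":-0.66},{"fingers":1,"delta_pos":[-0.1,0,-0.33],"yaw":-0.84},{"fingers":1,"delta_pos":[-0.13,0,-0.33],"yaw":-0.98},{"fingers":1,"delta_pos":[-0.14,0,-0.33],"yaw":-1},{"fingers":1,"delta_pos":[-0.14,0,-0.33],"yaw":-1}]'

```text
clock: 6.0
eef_pos: [0.5325, 0.1306, 0.1002]
tool_rot: [0.284, 0.959, 0.0, -0.0]
ft_force: [0.3, 0.5, -0.4]
grip_width: 0.0854
grasp_force: 0.0
```

```bash
python3 b.py .16; python3 s.py .030 .168 .1 1
```

```text
bar V: xc 0.0302 ends [-0.0377  0.0981] yl 0.1637 z 0.0247 yawrel -0.180 tilt 0.003 n 870/920 red x [0.084 0.095]
t 6.05 p [0.5324 0.131  0.1001] Vframe [0.0262 0.1739 0.1001] yaxis angle 0.9952 F [ 0.5 -1.  -0.1] q [ 0.24  0.42 -0.09  1.06  0.    0.82]
units [-0.023 -0.005  0.   ] yaw 0.996
```

Call:
jog_arm --deltas '[{"fingers":1,"delta_pos":[-0.033,-0.014,0],"yaw":-0.18},{"fingers":1,"delta_pos":[-0.033,-0.014,0],"yaw":-0.36},{"fingers":1,"delta_pos":[-0.033,-0.014,0],"yaw":-0.54},{"fingers":1,"delta_pos":[-0.033,-0.014,0],"yaw":-0.72},{"fingers":1,"delta_pos":[-0.033,-0.014,0],"yaw":-0.9},{"fingers":1,"delta_pos":[-0.033,-0.014,0],"yaw":-1},{"fingers":1,"delta_pos":[-0.033,-0.014,0.05],"yaw":-1},{"fingers":1,"delta_pos":[-0.033,-0.014,0.13],"yaw":-1},{"fingers":1,"delta_pos":[-0.033,-0.014,0.2],"yaw":-1},{"fingers":1,"delta_pos":[-0.033,-0.014,0.27],"yaw":-1},{"fingers":1,"delta_pos":[-0.033,-0.014,0.31],"yaw":-1},{"fingers":1,"delta_pos":[-0.033,-0.014,0.31],"yaw":-1}]'

```text
clock: 7.25
eef_pos: [0.5368, 0.1222, 0.0054]
tool_rot: [-0.106, 0.994, -0.0, -0.002]
ft_force: [-0.3, -0.5, 0.2]
grip_width: 0.0854
grasp_force: 0.0
```

```bash
python3 s.py;python3 b.py .16
```

```text
t 7.25 p [0.5368 0.1222 0.0054] Vframe [0.0287 0.1643 0.0054] yaxis angle 1.7827 F [-0.3 -0.5  0.2] q [ 0.22  0.54 -0.18  0.85  0.    0.01]
bar V: xc 0.0303 ends [-0.0379  0.0985] yl 0.1632 z 0.0253 yawrel -0.185 tilt 0.001 n 706/823 red x [0.085 0.094]
```

Call:
jog_arm --deltas '[{"fingers":1,"delta_pos":[0,0,0],"yaw":-0.15},{"fingers":1,"delta_pos":[0,0,0],"yaw":-0.3},{"fingers":1,"delta_pos":[0,0,0],"yaw":-0.42},{"fingers":1,"delta_pos":[0,0,0],"yaw":-0.5},{"fingers":1,"delta_pos":[0,0,0],"yaw":-0.56},{"fingers":1,"delta_pos":[0,0,0],"yaw":-0.62},{"fingers":1,"delta_pos":[0,0,0],"yaw":-0.68},{"fingers":1,"delta_pos":[0,0,0],"yaw":-0.74},{"fingers":1,"delta_pos":[0,0,0],"yaw":-0.8},{"fingers":1,"delta_pos":[0,0,0],"yaw":-0.86},{"fingers":1,"delta_pos":[0,0,0],"yaw":-0.9},{"fingers":1,"delta_pos":[0,0,0],"yaw":-0.9}]'

```text
clock: 8.5
eef_pos: [0.5398, 0.1224, 0.0088]
tool_rot: [-0.443, 0.896, -0.0, 0.001]
ft_force: [0.4, 0.1, -0.2]
grip_width: 0.0852
grasp_force: 0.5
```

```bash
python3 s.py;python3 b.py .16
```

```text
t 8.5 p [0.5398 0.1224 0.0088] Vframe [0.0317 0.1639 0.0088] yaxis angle 2.4891 F [ 0.4  0.1 -0.2] q [ 0.22  0.54 -0.18  0.85 -0.   -0.7 ]
bar V: xc 0.0325 ends [-0.0372  0.1022] yl 0.1638 z 0.0253 yawrel -0.031 tilt -0.003 n 730/888 red x [0.088 0.098]
```

Call:
jog_arm --deltas '[{"fingers":1,"delta_pos":[0,0,0],"yaw":-0.03},{"fingers":1,"delta_pos":[0,0,0],"yaw":-0.05},{"fingers":1,"delta_pos":[0,0,0],"yaw":-0.05},{"fingers":1,"delta_pos":[0,0,0],"yaw":0.1},{"fingers":1,"delta_pos":[0,0,0],"yaw":0.25},{"fingers":1,"delta_pos":[0,0,0],"yaw":0.4},{"fingers":1,"delta_pos":[0,0,0],"yaw":0.5},{"fingers":1,"delta_pos":[0,0,-0.05],"yaw":0.56},{"fingers":1,"delta_pos":[0,0,-0.15],"yaw":0.6},{"fingers":1,"delta_pos":[0,0,-0.25],"yaw":0.75},{"fingers":1,"delta_pos":[0,0,-0.31],"yaw":0.9},{"fingers":1,"delta_pos":[0,0,-0.31],"yaw":1}]'

```text
clock: 9.75
eef_pos: [0.5406, 0.1225, 0.1034]
tool_rot: [-0.065, 0.998, 0.0, 0.003]
ft_force: [0.9, -0.7, -0.5]
grip_width: 0.0854
grasp_force: 0.0
```

```bash
python3 b.py .16;python3 s.py .030 .225 .1 1
```

```text
bar V: xc 0.0324 ends [-0.0373  0.1021] yl 0.1636 z 0.0249 yawrel 0.019 tilt 0.001 n 875/936 red x [0.091 0.098]
t 9.8 p [0.5396 0.1223 0.1019] Vframe [0.0314 0.1639 0.1019] yaxis angle 1.699 F [ 0.2 -1.1 -0.2] q [ 0.22  0.43 -0.08  1.06  0.    0.09]
units [0.022 0.203 0.006] yaw 1.892
```

Call:
jog_arm --deltas '[{"fingers":1,"delta_pos":[0,0.06,0],"yaw":0.18},{"fingers":1,"delta_pos":[0,0.12,0],"yaw":0.36},{"fingers":1,"delta_pos":[0.01,0.18,0],"yaw":0.54},{"fingers":1,"delta_pos":[0.02,0.2,0],"yaw":0.72},{"fingers":1,"delta_pos":[0.022,0.203,0],"yaw":0.9},{"fingers":1,"delta_pos":[0.022,0.203,0],"yaw":1},{"fingers":1,"delta_pos":[0.022,0.203,0],"yaw":1}]'

```text
clock: 10.5
eef_pos: [0.5231, 0.1815, 0.0994]
tool_rot: [0.319, 0.948, -0.001, -0.001]
ft_force: [-0.1, 0.4, 0.3]
grip_width: 0.0854
grasp_force: 0.0
```

```bash
python3 s.py .032 .225 .0 1
```

```text
t 10.5 p [0.5231 0.1815 0.0994] Vframe [0.0278 0.2252 0.0994] yaxis angle 0.9205 F [-0.1  0.4  0.3] q [ 0.33  0.44 -0.07  1.06  0.    0.98]
units [-0.01   0.011  0.331] yaw 0.901
```

Call:
jog_arm --deltas '[{"fingers":1,"delta_pos":[-0.01,0.011,0],"yaw":0.18},{"fingers":1,"delta_pos":[-0.01,0.011,0],"yaw":0.36},{"fingers":1,"delta_pos":[-0.01,0.011,0],"yaw":0.54},{"fingers":1,"delta_pos":[-0.01,0.011,0],"yaw":0.72},{"fingers":1,"delta_pos":[-0.01,0.011,0.06],"yaw":0.86},{"fingers":1,"delta_pos":[-0.01,0.011,0.14],"yaw":0.89},{"fingers":1,"delta_pos":[-0.01,0.011,0.22],"yaw":0.89},{"fingers":1,"delta_pos":[-0.01,0.011,0.28],"yaw":0.89},{"fingers":1,"delta_pos":[-0.01,0.011,0.315],"yaw":0.89},{"fingers":1,"delta_pos":[-0.01,0.011,0.325],"yaw":0.89},{"fingers":1,"delta_pos":[-0.01,0.011,0.325],"yaw":0.89}]'

```text
clock: 11.6
eef_pos: [0.5282, 0.1823, 0.0026]
tool_rot: [0.625, 0.781, -0.0, -0.0]
ft_force: [0.1, -0.2, 0.1]
grip_width: 0.0853
grasp_force: 0.0
```

```bash
python3 s.py .032 .17 .0 1;python3 b.py .16
```

```text
t 11.6 p [0.5282 0.1823 0.0026] Vframe [0.033  0.2249 0.0026] yaxis angle 0.2205 F [ 0.1 -0.2  0.1] q [ 0.33  0.55 -0.17  0.85 -0.    1.68]
units [-0.183 -0.005  0.009] yaw 0.01
bar V: xc 0.0326 ends [-0.0371  0.1024] yl 0.1639 z 0.0250 yawrel 0.013 tilt 0.004 n 865/992 red x [0.091 0.097]
```

Call:
jog_arm --deltas '[{"fingers":1,"delta_pos":[-0.03,0,0],"yaw":0},{"fingers":1,"delta_pos":[-0.06,0,0],"yaw":0},{"fingers":1,"delta_pos":[-0.07,0,0],"yaw":0},{"fingers":1,"delta_pos":[-0.077,0,0],"yaw":0},{"fingers":1,"delta_pos":[-0.084,0,0],"yaw":0},{"fingers":1,"delta_pos":[-0.092,0,0],"yaw":0},{"fingers":1,"delta_pos":[-0.1,0,0],"yaw":0},{"fingers":1,"delta_pos":[-0.108,0,0],"yaw":0},{"fingers":1,"delta_pos":[-0.116,0,0],"yaw":0},{"fingers":1,"delta_pos":[-0.124,0,0],"yaw":0},{"fingers":1,"delta_pos":[-0.132,0,0],"yaw":0},{"fingers":1,"delta_pos":[-0.14,0,0],"yaw":0}]'

```text
clock: 12.85
eef_pos: [0.5375, 0.1412, 0.0027]
tool_rot: [0.625, 0.78, -0.0, -0.0]
ft_force: [0.6, -0.4, 0.7]
grip_width: 0.0856
grasp_force: 0.1
```

```bash
python3 s.py .032 .17 .0 1;python3 b.py .14
```

```text
t 12.85 p [0.5375 0.1412 0.0027] Vframe [0.0334 0.1828 0.0027] yaxis angle 0.2197 F [ 0.6 -0.4  0.7] q [ 0.26  0.55 -0.18  0.85 -0.    1.61]
units [-0.042 -0.005  0.009] yaw 0.009
bar V: xc 0.0328 ends [-0.0371  0.1026] yl 0.1465 z 0.0256 yawrel 0.012 tilt 0.001 n 887/1035 red x [0.091 0.099]
```

Call:
jog_arm --deltas '[{"fingers":1,"delta_pos":[-0.015,0,0],"yaw":0},{"fingers":1,"delta_pos":[-0.03,0,0],"yaw":0},{"fingers":1,"delta_pos":[-0.045,0,0],"yaw":0},{"fingers":1,"delta_pos":[-0.06,0,0],"yaw":0},{"fingers":1,"delta_pos":[-0.075,0,0],"yaw":0},{"fingers":1,"delta_pos":[-0.09,0,0],"yaw":0},{"fingers":1,"delta_pos":[-0.105,0,0],"yaw":0},{"fingers":1,"delta_pos":[-0.12,0,0],"yaw":0},{"fingers":1,"delta_pos":[-0.135,0,0],"yaw":0},{"fingers":1,"delta_pos":[-0.15,0,0],"yaw":0},{"fingers":1,"delta_pos":[-0.162,0,0],"yaw":0},{"fingers":1,"delta_pos":[-0.172,0,0],"yaw":0}]'

```text
clock: 14.1
eef_pos: [0.5487, 0.0906, 0.0027]
tool_rot: [0.625, 0.78, -0.0, 0.0]
ft_force: [0.3, -0.5, 0.0]
grip_width: 0.0856
grasp_force: 0.0
```

```bash
python3 s.py .032 .11 .003 1;python3 b.py .10 .014
```

```text
t 14.1 p [0.5487 0.0906 0.0027] Vframe [0.0337 0.1309 0.0027] yaxis angle 0.2196 F [ 0.3 -0.5  0. ] q [ 0.16  0.55 -0.17  0.85 -0.    1.51]
units [-0.07  -0.006 -0.001] yaw 0.008
bar V: xc 0.0334 ends [-0.0364  0.1032] yl 0.0946 z 0.0254 yawrel 0.010 tilt 0.002 n 947/1094 red x [0.091 0.098]
```

Call:
jog_arm --deltas '[{"fingers":1,"delta_pos":[-0.015,0,-0.003],"yaw":0},{"fingers":1,"delta_pos":[-0.03,0,-0.006],"yaw":0},{"fingers":1,"delta_pos":[-0.045,0,-0.006],"yaw":0},{"fingers":1,"delta_pos":[-0.06,0,-0.006],"yaw":0},{"fingers":1,"delta_pos":[-0.075,0,-0.006],"yaw":0},{"fingers":1,"delta_pos":[-0.09,0,-0.006],"yaw":0},{"fingers":1,"delta_pos":[-0.105,0,-0.006],"yaw":0},{"fingers":1,"delta_pos":[-0.12,0,-0.006],"yaw":0},{"fingers":1,"delta_pos":[-0.135,0,-0.006],"yaw":0},{"fingers":1,"delta_pos":[-0.15,0,-0.006],"yaw":0},{"fingers":1,"delta_pos":[-0.165,0,-0.006],"yaw":0},{"fingers":1,"delta_pos":[-0.18,0,-0.006],"yaw":0}]'

```text
clock: 15.35
eef_pos: [0.5605, 0.0386, 0.0046]
tool_rot: [0.625, 0.781, 0.0, -0.0]
ft_force: [-0.9, 5.1, 2.1]
grip_width: 0.0855
grasp_force: 2.5
```

```bash
python3 s.py .032 .046 .003 1;python3 b.py .045 .026
```

```text
t 15.35 p [0.5605 0.0386 0.0046] Vframe [0.0342 0.0776 0.0046] yaxis angle 0.2204 F [-0.9  5.1  2.1] q [ 0.07  0.56 -0.16  0.86  0.    1.42]
units [-0.105 -0.008  0.005] yaw 0.009
bar V: xc 0.0335 ends [-0.0355  0.1025] yl 0.0418 z 0.0310 yawrel 0.015 tilt 0.009 n 928/1069 red x [0.091 0.099]
```

Call:
jog_arm --deltas '[{"fingers":1,"delta_pos":[-0.011,0,0],"yaw":0},{"fingers":1,"delta_pos":[-0.022,0,0],"yaw":0},{"fingers":1,"delta_pos":[-0.033,0,0],"yaw":0},{"fingers":1,"delta_pos":[-0.044,0,0],"yaw":0},{"fingers":1,"delta_pos":[-0.055,0,0],"yaw":0},{"fingers":1,"delta_pos":[-0.066,0,0],"yaw":0},{"fingers":1,"delta_pos":[-0.076,0,0],"yaw":0},{"fingers":1,"delta_pos":[-0.086,0,0],"yaw":0},{"fingers":1,"delta_pos":[-0.096,0,0],"yaw":0},{"fingers":1,"delta_pos":[-0.106,0,0],"yaw":0},{"fingers":1,"delta_pos":[-0.112,0,0],"yaw":0},{"fingers":1,"delta_pos":[-0.112,0,0],"yaw":0}]'

```text
clock: 16.6
eef_pos: [0.5678, 0.0048, 0.0044]
tool_rot: [0.626, 0.78, -0.0, 0.0]
ft_force: [-0.2, 0.1, 0.8]
grip_width: 0.0854
grasp_force: 0.0
```

```bash
python3 s.py .032 .046 .003 1;python3 b.py .0 .026
```

```text
t 16.6 p [0.5678 0.0048 0.0044] Vframe [0.0342 0.0431 0.0044] yaxis angle 0.219 F [-0.2  0.1  0.8] q [ 0.01  0.57 -0.14  0.87 -0.    1.36]
units [ 0.01  -0.007  0.005] yaw 0.008
bar V: xc 0.0338 ends [-0.036   0.1035] yl -0.0012 z 0.0319 yawrel 0.021 tilt 0.014 n 1011/1211 red x [0.091 0.099]
```

Call:
jog_arm --deltas '[{"fingers":1,"delta_pos":[0.05,0,0],"yaw":0},{"fingers":1,"delta_pos":[0.08,0,-0.05],"yaw":0},{"fingers":0.8,"delta_pos":[0.08,0,-0.18],"yaw":0},{"fingers":0.5,"delta_pos":[0.08,0,-0.3],"yaw":0},{"fingers":0,"delta_pos":[0.08,0,-0.36],"yaw":0},{"fingers":0,"delta_pos":[0.04,0.1,-0.36],"yaw":0},{"fingers":0,"delta_pos":[-0.04,0.2,-0.36],"yaw":0},{"fingers":0,"delta_pos":[-0.1,0.3,-0.36],"yaw":0},{"fingers":0,"delta_pos":[-0.14,0.37,-0.36],"yaw":0},{"fingers":0,"delta_pos":[-0.145,0.37,-0.36],"yaw":0},{"fingers":0,"delta_pos":[-0.145,0.37,-0.36],"yaw":0}]'

```text
clock: 17.75
eef_pos: [0.6849, -0.0119, 0.1116]
tool_rot: [0.625, 0.78, -0.0, -0.001]
ft_force: [-1.4, -0.1, 0.3]
grip_width: 0.0003
grasp_force: 0.0
```

```bash
python3 - <<'E'
from h import *
for n in('scene','side'):
    W=np.load(n+'0.npz')['W'].reshape(-1,3)
    for x in np.arange(.64,.86,.02):
        r=W[(abs(W[:,0]-x)<.01)&(abs(W[:,1]+.015)<.05)]; print(n,round(x,2),len(r),np.nanmax(r[:,2]).round(3) if len(r) else '',end='; ')
    print()
E
python3 s.py .145 0 .02 1;python3 b.py .0 .026
```

```text
scene 0.64 184 0.006; scene 0.66 185 0.006; scene 0.68 183 0.008; scene 0.7 177 0.006; scene 0.72 178 0.006; scene 0.74 395 0.068; scene 0.76 255 0.066; scene 0.78 184 0.066; scene 0.8 246 0.069; scene 0.82 190 0.068; scene 0.84 298 0.069; 
side 0.64 162 0.002; side 0.66 157 0.001; side 0.68 162 0.002; side 0.7 161 0.001; side 0.72 167 0.001; side 0.74 281 0.062; side 0.76 105 0.062; side 0.78 139 0.061; side 0.8 153 0.061; side 0.82 157 0.061; side 0.84 164 0.063; 
t 17.75 p [ 0.6849 -0.0119  0.1116] Vframe [0.1451 0.002  0.1116] yaxis angle 0.2201 F [-1.4 -0.1  0.3] q [-0.02  0.68  0.38  1.27  0.    1.33]
units [-0.007  0.     0.305] yaw 0.009
bar V: xc 0.0337 ends [-0.0358  0.1031] yl -0.0020 z 0.0313 yawrel 0.025 tilt 0.018 n 1005/1143 red x [0.091 0.099]
```

Call:
jog_arm --deltas '[{"fingers":0,"delta_pos":[-0.007,-0.04,0.05],"yaw":0},{"fingers":0,"delta_pos":[-0.007,-0.04,0.13],"yaw":0},{"fingers":0,"delta_pos":[-0.007,-0.04,0.2],"yaw":0},{"fingers":0,"delta_pos":[-0.007,-0.04,0.26],"yaw":0},{"fingers":0,"delta_pos":[-0.007,-0.04,0.295],"yaw":0},{"fingers":0,"delta_pos":[-0.007,-0.04,0.305],"yaw":0},{"fingers":0,"delta_pos":[-0.007,-0.04,0.305],"yaw":0}]'

```text
clock: 18.5
eef_pos: [0.6739, -0.017, 0.0213]
tool_rot: [0.625, 0.781, -0.0, -0.0]
ft_force: [0.5, -0.3, -0.0]
grip_width: 0.0001
grasp_force: 0.0
```

```bash
python3 s.py .1 0 .02 1;python3 b.py .0 .026; python3 -c "
import cv2,glob
f=sorted(glob.glob('pics/side_*.png'),key=lambda s:int(s[10:-4]))[-1]
cv2.imwrite('pics/p2.png',cv2.resize(cv2.imread(f)[130:290,200:380],(720,600)))"
```

```text
t 18.5 p [ 0.6739 -0.017   0.0213] Vframe [ 0.1333 -0.0007  0.0213] yaxis angle 0.2202 F [ 0.5 -0.3 -0. ] q [-0.03  0.73  0.22  1.06  0.    1.33]
units [ 0.003 -0.111  0.004] yaw 0.009
bar V: xc 0.0506 ends [-0.0363  0.1375] yl -0.0009 z 0.0314 yawrel 0.039 tilt 0.024 n 1021/1216 red x [0.09  0.099]
```

View pics/p2.png

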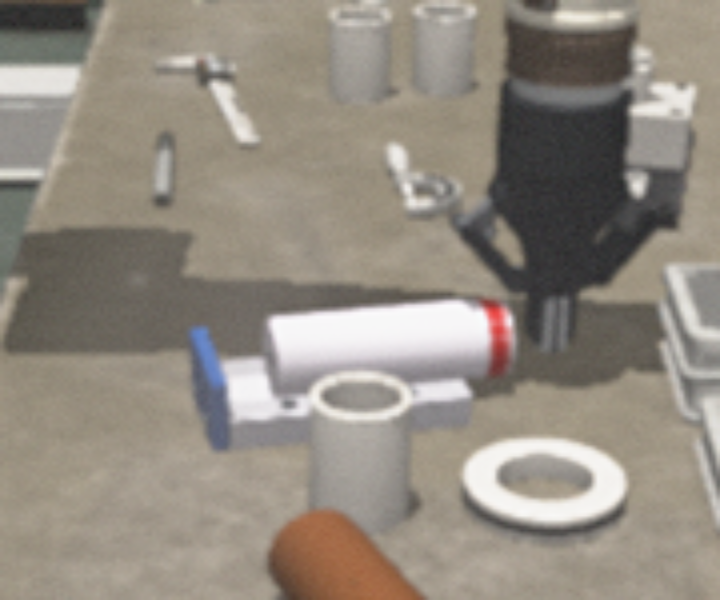

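The picture shows the bar seated in the V, overhanging past the +x end, with the shut fingers just off its red end face at about (550,320) and clear of the trays.

Call:
jog_arm --deltas '[{"fingers":0,"delta_pos":[0.002,-0.015,0],"yaw":0},{"fingers":0,"delta_pos":[0.002,-0.03,0],"yaw":0},{"fingers":0,"delta_pos":[0.002,-0.042,0],"yaw":0},{"fingers":0,"delta_pos":[0.002,-0.052,0],"yaw":0},{"fingers":0,"delta_pos":[0.002,-0.062,0],"yaw":0},{"fingers":0,"delta_pos":[0.002,-0.072,0],"yaw":0},{"fingers":0,"delta_pos":[0.002,-0.082,0],"yaw":0},{"fingers":0,"delta_pos":[0.002,-0.092,0],"yaw":0},{"fingers":0,"delta_pos":[0.002,-0.102,0],"yaw":0},{"fingers":0,"delta_pos":[0.002,-0.112,0],"yaw":0},{"fingers":0,"delta_pos":[0.002,-0.12,0],"yaw":0}]'

```text
clock: 19.65
eef_pos: [0.6389, -0.0248, 0.0211]
tool_rot: [0.625, 0.78, 0.0, 0.0]
ft_force: [2.0, 0.1, 0.4]
grip_width: 0.0
grasp_force: 1.1
```

```bash
python3 s.py .1 0 .02 1;python3 b.py .0 .026
```

```text
t 19.65 p [ 0.6389 -0.0248  0.0211] Vframe [ 0.0974 -0.0009  0.0211] yaxis angle 0.2196 F [2.  0.1 0.4] q [-0.04  0.67  0.1   1.01 -0.    1.31]
units [0.003 0.009 0.004] yaw 0.008
bar V: xc 0.0231 ends [-0.0562  0.1024] yl -0.0011 z 0.0321 yawrel 0.034 tilt 0.024 n 1038/1241 red x [0.07  0.078]
```

Call:
jog_arm --deltas '[{"fingers":0,"delta_pos":[0,-0.007,0],"yaw":0},{"fingers":0,"delta_pos":[0,-0.014,0],"yaw":0},{"fingers":0,"delta_pos":[0,-0.021,0],"yaw":0},{"fingers":0,"delta_pos":[0,-0.027,0],"yaw":0},{"fingers":0,"delta_pos":[0,-0.032,0],"yaw":0},{"fingers":0,"delta_pos":[0,-0.036,0],"yaw":0},{"fingers":0,"delta_pos":[0,-0.036,0],"yaw":0}]'

```text
clock: 20.4
eef_pos: [0.6281, -0.0271, 0.0209]
tool_rot: [0.625, 0.78, -0.0, -0.0]
ft_force: [0.7, 0.4, 0.7]
grip_width: 0.0
grasp_force: 0.6
```

```bash
python3 s.py .1 0 .02 1;python3 b.py .0 .026
```

```text
t 20.4 p [ 0.6281 -0.0271  0.0209] Vframe [ 0.0864 -0.0009  0.0209] yaxis angle 0.2197 F [0.7 0.4 0.7] q [-0.04  0.65  0.07  0.99 -0.    1.31]
units [0.003 0.045 0.003] yaw 0.008
bar V: xc 0.0120 ends [-0.0673  0.0913] yl -0.0012 z 0.0321 yawrel 0.029 tilt 0.016 n 1042/1231 red x [0.059 0.069]
```

Call:
jog_arm --deltas '[{"fingers":0,"delta_pos":[0,-0.003,0],"yaw":0},{"fingers":0,"delta_pos":[0,-0.006,0],"yaw":0},{"fingers":0,"delta_pos":[0,-0.008,0],"yaw":0},{"fingers":0,"delta_pos":[0,-0.008,0],"yaw":0}]'

```text
clock: 20.85
eef_pos: [0.626, -0.0275, 0.0209]
tool_rot: [0.625, 0.78, -0.0, -0.0]
ft_force: [1.7, -0.2, -0.9]
grip_width: 0.0
grasp_force: 0.9
```

Call:
jog_arm --deltas '[{"fingers":0,"delta_pos":[0,-0.003,0],"yaw":0},{"fingers":0,"delta_pos":[0,-0.004,0],"yaw":0},{"fingers":0,"delta_pos":[0,-0.004,0],"yaw":0}]'

```text
clock: 21.15
eef_pos: [0.626, -0.0276, 0.0211]
tool_rot: [0.625, 0.78, 0.001, 0.001]
ft_force: [5.4, 1.8, -2.6]
grip_width: -0.0002
grasp_force: 2.5
```

Call:
jog_arm --deltas '[{"fingers":0,"delta_pos":[0,-0.003,0],"yaw":0},{"fingers":0,"delta_pos":[0,-0.005,0],"yaw":0},{"fingers":0,"delta_pos":[0,-0.005,0],"yaw":0}]'

```text
clock: 21.45
eef_pos: [0.626, -0.0276, 0.0216]
tool_rot: [0.625, 0.781, 0.002, 0.002]
ft_force: [8.5, 2.5, -2.6]
grip_width: 0.0002
grasp_force: 3.9
```

```bash
python3 s.py .1 0 .02 1;python3 b.py .0 .026
```

```text
t 21.45 p [ 0.626  -0.0276  0.0216] Vframe [ 0.0842 -0.001   0.0216] yaxis angle 0.2202 F [ 8.5  2.5 -2.6] q [-0.04  0.64  0.05  0.98  0.    1.31]
units [0.003 0.053 0.005] yaw 0.009
bar V: xc 0.0091 ends [-0.0696  0.0878] yl -0.0013 z 0.0326 yawrel 0.035 tilt 0.025 n 1028/1229 red x [0.057 0.066]
```

The force rises to 8.5 N with no motion, so the bar is butted on the stop. I'll back off, rise and check.

Call:
jog_arm --deltas '[{"fingers":0,"delta_pos":[0,0.006,0],"yaw":0},{"fingers":0,"delta_pos":[0,0.02,0],"yaw":0},{"fingers":0,"delta_pos":[0,0.06,0],"yaw":0},{"fingers":0,"delta_pos":[0,0.1,0],"yaw":0},{"fingers":0,"delta_pos":[0,0.12,-0.1],"yaw":0},{"fingers":0,"delta_pos":[0,0.12,-0.25],"yaw":0},{"fingers":0,"delta_pos":[0,0.12,-0.4],"yaw":0},{"fingers":0,"delta_pos":[0,0.12,-0.5],"yaw":0},{"fingers":0,"delta_pos":[0,0.12,-0.5],"yaw":0},{"fingers":0,"delta_pos":[0,0.12,-0.5],"yaw":0}]'

```text
clock: 22.5
eef_pos: [0.6584, -0.0205, 0.1715]
tool_rot: [0.625, 0.78, -0.0, 0.0]
ft_force: [-1.0, -0.2, -1.0]
grip_width: 0.0003
grasp_force: 0.0
```

```bash
python3 s.py;python3 b.py .0 .026; python3 -c "
import cv2,glob
f=sorted(glob.glob('pics/side_*.png'),key=lambda s:int(s[10:-4]))[-1]
cv2.imwrite('pics/p3.png',cv2.resize(cv2.imread(f)[130:290,200:380],(720,600),interpolation=cv2.INTER_CUBIC))"
```

```text
t 22.5 p [ 0.6584 -0.0205  0.1715] Vframe [ 0.1173 -0.0009  0.1715] yaxis angle 0.2195 F [-1.  -0.2 -1. ] q [-0.03  0.59  0.38  1.36 -0.    1.32]
bar V: xc 0.0002 ends [-0.0695  0.0698] yl -0.0017 z 0.0319 yawrel 0.013 tilt 0.011 n 1025/1127 red x [0.057 0.065]
```

View pics/p3.png

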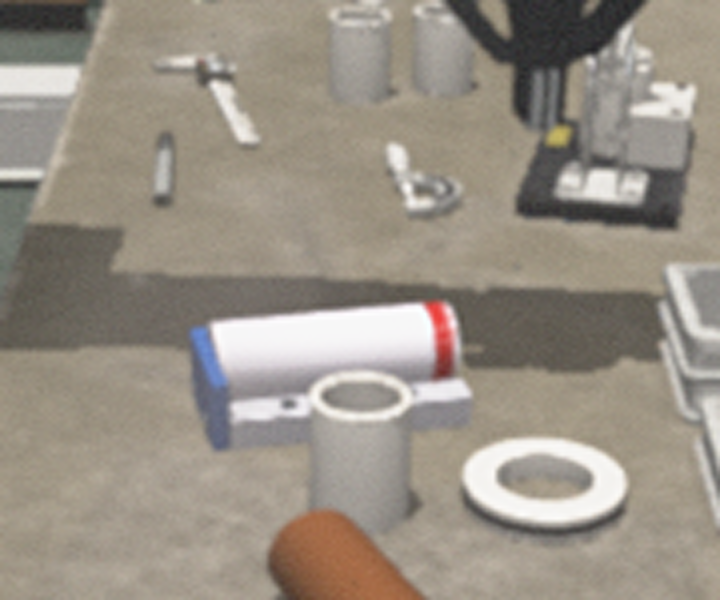

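The picture shows the bar lying in the V with its left end on the blue stop, at about (212,350), and its red end flush with the block. The bushing, ring gauge, micrometer and marker look unmoved.

```bash
python3 -c "
from workcell import bot
print(bot.job_done())"
```

```text
the job is handed in; nothing more can be done
None
```

I handed the job in at 22.5 s: the bar measures home in the V with its end on the blue stop (centre within about 2 mm of the seat), the gripper is clear, and the bystanders look unmoved; no verdict was returned.

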